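Set the projector's tilt: three turns up from the stop

TASK

Set the projector's tilt for this hall. Fold the crank's grip out upright, wind the cradle gently down (anticlockwise seen from above) until you feel it come up against its bottom stop, without straining it, then wind it back up exactly three full turns from that stop. Fold the grip flat again, let go of it, and leave the other things on the desk where they lie.

Things in the scene. Friction and masses are not known exactly. Their poses are not given: they have to be found in the camera images.
- cradle: fixed grey base (430 x 240 mm) of the projector's tilt cradle. Origin: on the axis of its upright jack screw, at desk level; x points to the projector and its lens, z up. The white projector stands 95 to 335 mm along x, its top 152 mm above the desk (170 mm when wound up); crank at the other end
- crank: steel jack screw with its crank, turning together. Origin: on the axis at desk level; x points out along the arm, z up. Arm: 144 to 152 mm above the desk, 16 mm wide, from a 26 mm hub to the grip's hinge 65 mm out; free air under it. Turns stiffly (0.12 N m), stays where left; clockwise from above winds up. Bottom stop: unmarked, felt only, within 1 turn below the start; firm with a little spring (3 N m per rad)
- grip (a point): centre of the crank's black grip, a sleeve 20 mm thick, 50 mm long, spinning freely on its stem, 36 mm from its hinge pin. The pin is level, square to the arm, 65 mm from the axis, 163 mm above the desk. Folded, the grip lies over the arm pointing to the hub, centre line 163 mm up, free end 60 mm from the pin; upright it stands above the pin, its centre 199 mm up
- grip_fold (a joint): fold of the grip about its pin: 0 lying flat on the arm, 1.57 upright (end of its swing). Stiff hinge, about 0.12 N m: it stays where it is left
- nut (a point): brass nut that rides on the jack screw and carries the rear of the projector's platform; centre of the nut. 34 x 43 x 26 mm. It climbs 3 mm per turn of the crank
- tape: roll of black cloth tape lying flat, 104 mm across, 48 mm high; origin under its centre
- padlock: small brass padlock lying flat, 82 x 34 x 18 mm; origin under its body
- adapter_a: lying steel barrel connector, 64 mm long, 19 mm thick; origin under its middle
- adapter_b: another such barrel connector, 64 mm long, 19 mm thick; origin under its middle
- microphone: hand microphone lying down, 170 mm long, 50 mm thick at the head; origin under its middle
- di_box: grey metal box 110 x 85 x 52 mm; origin under its middle
- bottle: clear water bottle standing, 64 mm across, 200 mm tall; origin under its middle

How it is judged:
On the way, in this order (a step that is already met when the one before it is completed fails the run):
1. the grip is folded out upright (value of joint grip_fold above 1.3 rad), for 0.2 s.
2. the cradle is wound down to its bottom stop (within 12 degrees of crank) (z of nut in the frame of cradle below 0.0521 m), for 0.1 s.
3. wound up three turns from the stop, within 30 degrees of crank (z of nut in the frame of cradle between 0.06074 and 0.06124 m), for 0.3 s.
At the end, for the whole second after the job is handed in: The crank stands three full turns up from its bottom stop, within 30 degrees either way; the grip is folded flat again (within 0.3 rad) and released (all of step 3 and value of joint grip_fold below 0.3 rad); the robot touches nothing.
It fails at once if the screw is strained: forced into its bottom stop harder than about 20 N at the grip (z of nut in the frame of cradle below 0.0518 m).
It fails at once if a bystander is shifted by more than 30 mm (distance of any of tape, padlock, adapter_a, adapter_b, microphone, di_box, bottle from where it was at the start of the episode above 0.03 m).
It also fails if it takes over 72 s, if anything falls off the work surface, if the arm or the gripper's body presses on something with over 40 N, if the wrist force passes 120 N, or if a joint passes its speed limit or range.

ROBOT

A 6-joint arm with a two-finger parallel gripper is mounted at the origin on the work surface. World frame = base frame: x ahead of the robot, y to its left, z up, the work surface at z = 0. Lengths are in m, angles in rad, forces in N, time in s.
With the tool pointing down it reaches from about 0.25 to 0.775 m from the base axis. Payload 4 kg.
Tool frame: the origin (TCP) lies midway between the tips of the shut fingers; the grasp point (between the pads) lies 19 mm behind it; y points along the fingers, x is the direction in which the jaws open and shut, and the axes are right-handed (so a half turn about y gives the same grasp; the last joint's range is limited). The gripper opens to 94 mm and grips with 3 to 60 N. Pads are 16 mm wide; open, the fingers measure 119 mm over their backs; the gripper's body (75 mm by 177 mm) begins 78 mm behind the grasp point.
Start: joints at [1.205, 0.087, 1.371, -0, 1.684, -0.103], TCP at [0.143, 0.531, 0.206] pointing down, gripper open.
Joint ranges: [-3.1, 3.1], [-0.76, 2.03], [0.27, 2.55], [-1.08, 4.22], [0.17, 2.65], [-2.57, 2.57]. Speed limits (rad/s): [2.79, 2.79, 3.14, 3.14, 3.14, 3.14].

INTERFACE

Orientations are given as [roll, pitch, yaw] about the fixed x, y, z axes, in that order (R = Rz(yaw) Ry(pitch) Rx(roll)).
In Python, from bench import robot gives the robot as it stands.
- The arm moves only by the shell command python3 -m creep 'ROWS'. ROWS is JSON, a list of rows, each a list of 7 numbers: the shift along the tool's x, y, z in mm, then the turn, a rotation vector about the tool's x, y, z in degrees, then the closure in counts, from 0 (fully open) to 255 (shut). A call has 1 to 5 rows; each row is the pose to reach, as a shift and turn from the pose commanded when the call began, along the tool's axes at that moment; what a row does not reach only later rows make up. A row lasts 1/8 s, in which the tool goes at most 62.5 mm and 10.7 degrees, less where a joint would pass 70% of its speed; a pose out of reach is approached as far as the arm can. A call with a gripper value outside its range is refused whole. The fingers move at their own pace and stop on an object; the grip force is fixed at half the most. Time passes only in rows, so rows that repeat a pose let the fingers close. It gives the time, the measured TCP pose, the force and the opening at its end, in the units of the state.
- robot.get_obs(): the state, without advancing time (a new reading comes with each control period).
- robot.snapshot(name): name is "scene" or "side" or "wrist"; returns a dict with "color" (480x640x3 uint8, blue, green, red), "fx", "fy", "cx", "cy" (pixels), "world_from_camera" (4x4, takes a point from camera to world coordinates); the wrist camera has in their place "mount" (4x4, takes a point from camera to tool coordinates, whose origin is the TCP and whose axes are the tool frame's). Camera axes: x right, y down, z forward; pixel columns grow to the right and rows downward; lengths in m; the calibration is good to about 2 mm. A picture is of the moment at which its call begins: read the wrist's pose just before it. There is no depth.
- robot.close_job(): hands the job in, once; it reports no verdict.
Trained networks look in the newest picture that a camera, given by its name, has taken for a name from the list of things; names that differ only in an ending like _2 or _b are one class to them, and where a whole thing is asked for, a point or a joint stands for the part that bears it (a point fixed in the world has none). Each returns a list of dicts, best first, with "p" (0 to 1); they miss things now and then, are a little off and sometimes report something else, mostly with a low value. They report only what shows in the picture. A call takes as long as a camera call.
- robot.spot_in(name, camera): "point" ([x, y, z] in m, in world coordinates, good to about 4 mm: the middle of the surface that is visible of it).
- robot.landmark_of(name, camera): "point" ([x, y, z] in m, in world coordinates, good to about 4 mm: a listed point, or the origin of a listed thing).
The state is a dict: "time": time; "joint_positions": joint angles; "qvel": joint speeds; "joint_torque": joint torques, N m; "tool_pos": TCP position; "ee_rot": TCP orientation; "wrist_force": force on the tool from outside, world axes, zero at the start; "wrist_torque": the same for the moment, N m; "width": finger opening in m.
Only numpy, scipy, OpenCV 4.12 (cv2) and the standard library are available. Lean on these libraries where they do the work, as an engineer would, in place of code of your own. Each camera call takes 0.05 s, during which the arm holds its last target.

## Working session

There is one attempt and no reset: what is moved stays moved. The work goes in short steps, Python scripts to look and compute and a shell command to move; the robot and the scene stay as the last step left them, time stands still between calls to the robot, and variables do not carry over. Pictures are saved under pics/ and viewed, and the job is handed in when it is done.

```bash
ls; mkdir -p pics; python3 - <<'E'
from bench import robot
import cv2
o=robot.get_obs();print({k:o[k] for k in('time','tool_pos','ee_rot','width','wrist_force')})
for c in('scene','side','wrist'):
    s=robot.snapshot(c);cv2.imwrite(f'pics/a_{c}.png',s['color'])
    for n in('cradle','crank','nut','grip'):
        print(c,n,[(round(d['p'],2),[round(v,3) for v in d['point']]) for d in robot.landmark_of(n,c)[:2]])
    print(c,'spot grip',[(round(d['p'],2),[round(v,3) for v in d['point']]) for d in robot.spot_in('grip',c)[:2]])
    print(s.get('world_from_camera'),s.get('mount'),s['fx'])
E
```

```text
pics
{'time': 0.0, 'tool_pos': array([0.1426772 , 0.53058512, 0.20431354]), 'ee_rot': array([-1.57058863,  0.00222511,  1.30801065]), 'width': 0.09409884612547095, 'wrist_force': array([-0.02042411, -0.23350727, -0.0124285 ])}
scene cradle [(0.58, [0.594, 0.059, 0.001]), (0.54, [0.416, -0.384, 0.002])]
scene crank [(0.34, [0.476, 0.165, 0.004])]
scene nut [(0.98, [0.595, 0.061, 0.058])]
scene grip [(0.46, [0.578, 0.033, 0.167])]
scene spot grip [(0.73, [0.584, 0.029, 0.17])]
[[ 0.52686467  0.5266285  -0.6671402   1.48139506]
 [ 0.84984511 -0.33868833  0.40379884 -0.66591745]
 [-0.01330062 -0.77971318 -0.62599557  1.06394137]
 [ 0.          0.          0.          1.        ]] None 615.5161867709679
side cradle [(0.6, [0.597, 0.064, 0.002])]
side crank [(0.21, [0.631, -0.072, -0.002])]
side nut [(0.58, [0.595, 0.059, 0.049])]
side grip [(0.56, [0.579, 0.038, 0.167])]
side spot grip [(0.6, [0.577, 0.043, 0.175]), (0.6, [0.611, -0.067, 0.016])]
[[-0.97366209 -0.16327544  0.15913288  0.27064892]
 [-0.22788463  0.71873664 -0.65687611  0.81254593]
 [-0.0071229  -0.67583931 -0.73701458  1.11165224]
 [ 0.          0.          0.          1.        ]] None 565.6960387103285
wrist cradle []
wrist crank []
wrist nut []
wrist grip []
wrist spot grip []
None [[ 9.99999604e-01  6.15096435e-04 -6.42806539e-04  5.96931629e-04]
 [ 7.74555473e-04 -2.46417567e-01  9.69163445e-01 -1.78341956e-01]
 [ 4.37730156e-04 -9.69163559e-01 -2.46417946e-01  7.15137039e-02]
 [ 0.00000000e+00  0.00000000e+00  0.00000000e+00  1.00000000e+00]] 418.40354551518146
```

View pics/a_scene.png

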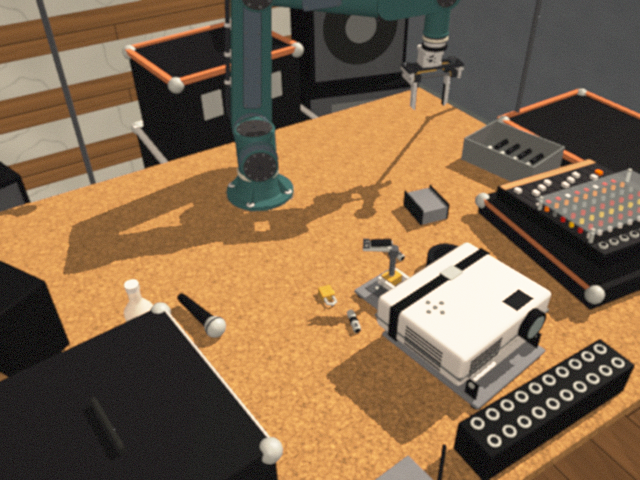

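View pics/a_side.png

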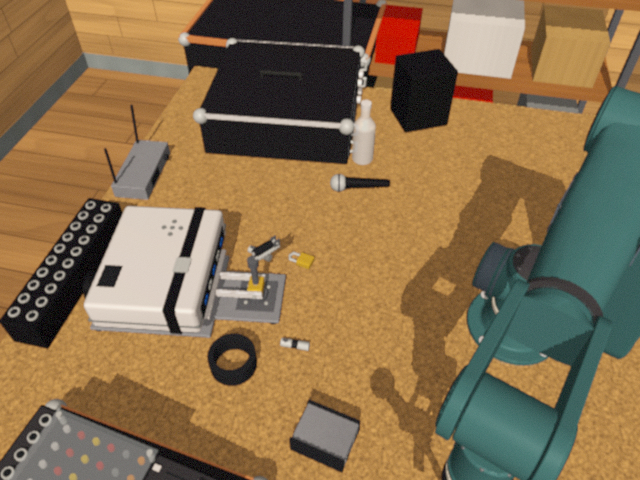

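```bash
python3 - <<'E'
import cv2
a=cv2.imread('pics/a_scene.png')[215:335,330:490];b=cv2.imread('pics/a_side.png')[215:335,190:350]
cv2.imwrite('pics/a_crop.png',cv2.vconcat([cv2.resize(x,None,fx=2.5*2,fy=2.5*1,interpolation=3) if 0 else cv2.resize(x,(400*1,300),interpolation=2) for x in(a,b)]))
cv2.imwrite('pics/a_crop1.png',cv2.resize(a,(800,600),interpolation=2));cv2.imwrite('pics/a_crop2.png',cv2.resize(b,(800,600),interpolation=2))
E
```

```text
(no output)
```

View pics/a_crop1.png

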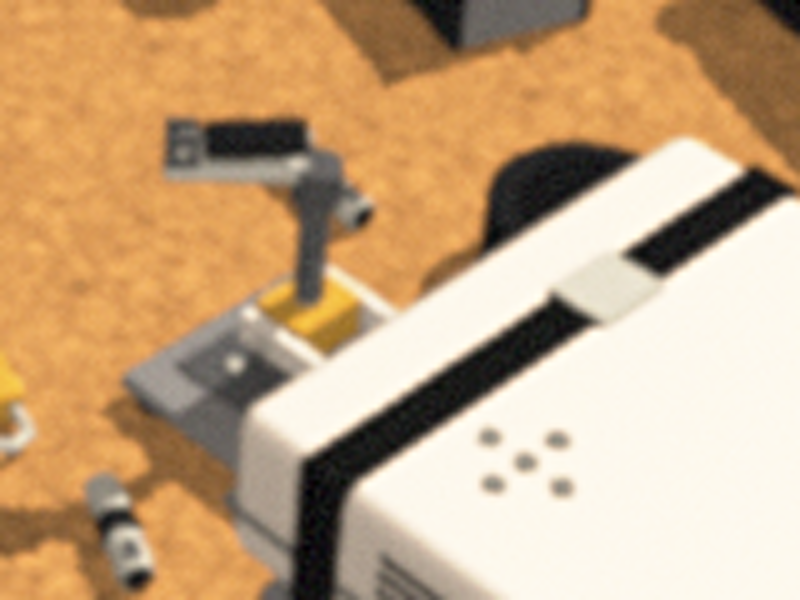

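View pics/a_crop2.png

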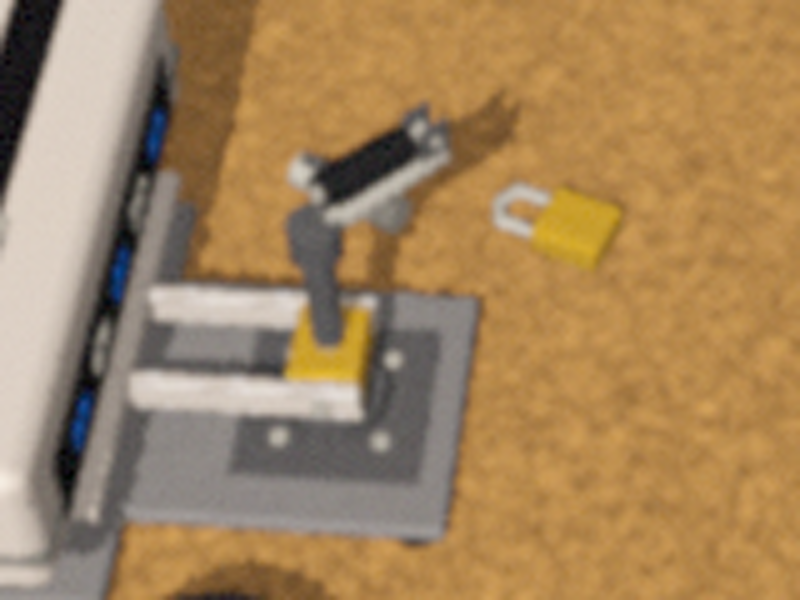

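```bash
cat > h.py <<'E'
import numpy as np,cv2
from bench import robot
def ray(s,u,v,W=None):
    T=np.array(s['world_from_camera']) if W is None else W
    d=T[:3,:3]@np.array([(u-s['cx'])/s['fx'],(v-s['cy'])/s['fy'],1]);return T[:3,3],d/np.linalg.norm(d)
def atz(s,u,v,z,W=None):
    o,d=ray(s,u,v,W);return o+d*(z-o[2])/d[2]
def tri(rs):
    A=0;b=0
    for o,d in rs:
        P=np.eye(3)-np.outer(d,d);A=A+P;b=b+P@o
    x=np.linalg.solve(A,b);return x,[np.linalg.norm((np.eye(3)-np.outer(d,d))@(x-o)) for o,d in rs]
from scipy.spatial.transform import Rotation as Ro
def toolT():
    o=robot.get_obs();T=np.eye(4);T[:3,:3]=Ro.from_euler('xyz',o['ee_rot']).as_matrix();T[:3,3]=o['tool_pos'];return T
E
python3 - <<'E'
from h import *
np.set_printoptions(precision=4,suppress=True)
a=robot.snapshot('scene');b=robot.snapshot('side')
A=lambda u,v:(330+u/5,215+v/5);B=lambda u,v:(190+u/5,215+v/5)
for n,p,q in(('clevis',(183,143),(428,130)),('grip',(257,138),(370,165)),('gripfree',(306,135),(318,190)),('screw base',(310,298),(325,340))):
    print(n,tri([ray(a,*A(*p)),ray(b,*B(*q))]),atz(a,*A(*p),.17),atz(b,*B(*q),.17))
T=toolT();print(T)
E
```

```text
clevis (array([0.5593, 0.0058, 0.1623]), [np.float64(0.0027047217642324735), np.float64(0.0027047217642323725)]) [0.57   0.0012 0.17  ] [0.5553 0.01   0.17  ]
grip (array([0.5781, 0.0346, 0.1656]), [np.float64(0.0030151520125159493), np.float64(0.003015152012516024)]) [0.5856 0.0324 0.17  ] [0.5747 0.0358 0.17  ]
gripfree (array([0.5938, 0.0541, 0.1683]), [np.float64(0.0006628897050493743), np.float64(0.0006628897050493307)]) [0.5961 0.053  0.17  ] [0.5928 0.0549 0.17  ]
screw base (array([0.5979, 0.0601, 0.0669]), [np.float64(0.0008706419702061743), np.float64(0.0008706419702060245)]) [ 0.69   -0.0146  0.17  ] [0.5651 0.1337 0.17  ]
[[ 0.2598  0.0001 -0.9657  0.1429]
 [ 0.9657  0.0001  0.2598  0.5311]
 [ 0.0001 -1.     -0.0001  0.2055]
 [ 0.      0.      0.      1.    ]]
```

```bash
python3 -m creep '[[-33,-9,-50,0,10,0,0],[-66,-18,-100,0,20,0,0],[-100,-27,-150,0,30,0,0],[-133,-36,-200,0,40,0,0],[-166,-45,-250,0,50,0,0]]'
cat >> h.py <<'E'
def goto(p,yaw,R=None):
    T=toolT();R=Ro.from_euler('z',yaw,degrees=True).as_matrix()@np.array([[1,0,0],[0,0,1],[0,-1,0.]]) if R is None else R
    sh=T[:3,:3].T@(np.array(p)-T[:3,3])*1000;rv=Ro.from_matrix(T[:3,:3].T@R).as_rotvec(degrees=True)
    print('shift',sh.round(1),'rot',rv.round(1),'rows>=',round(max(np.linalg.norm(sh)/62.5,np.linalg.norm(rv)/10.7),1))
E
python3 -c "
from h import *
goto([.58,.036,.30],-35)"
```

```text
time: 1.62
tool_pos: [0.3422, 0.3044, 0.2511]
ee_rot: [-1.571, -0.001, 0.43]
wrist_force: [-0.1, 0.6, -1.2]
width: 0.0944
shift [ 104.4  -48.9 -343.1] rot [-0.  59.6  0.1] rows>= 5.8
```

```bash
python3 -m creep '[[17,-8,-58,0,10,0,0],[35,-16,-115,0,20,0,0],[52,-24,-172,0,30,0,0],[70,-32,-230,0,40,0,0],[87,-41,-287,0,50,0,0]]'
python3 -c "
from h import *
goto([.58,.036,.30],-35)"
```

```text
time: 2.25
tool_pos: [0.5422, 0.0806, 0.2918]
ee_rot: [-1.57, -0.0, -0.443]
wrist_force: [0.3, 0.1, 0.6]
width: 0.0939
shift [ 53.3  -8.2 -24.1] rot [-0.   9.6  0. ] rows>= 0.9
```

```bash
python3 -m creep '[[53,-8,-24,0,9.6,0,0],[53,-8,-24,0,9.6,0,0],[53,-8,-24,0,9.6,0,0]]'
python3 - <<'E'
from h import *
np.set_printoptions(precision=4,suppress=True)
T=toolT();s=robot.snapshot('wrist');cv2.imwrite('pics/b_w.png',s['color']);np.savez('bw.npz',W=T@s['mount'],K=[s['fx'],s['fy'],s['cx'],s['cy']])
print(T)
for n in('crank','grip','nut'):
    print(n,[(round(d['p'],2),[round(v,3) for v in d['point']]) for d in robot.landmark_of(n,'wrist')[:2]])
E
```

```text
time: 2.62
tool_pos: [0.5787, 0.0383, 0.2991]
ee_rot: [-1.571, 0.001, -0.604]
wrist_force: [0.2, 0.5, 1.3]
width: 0.0943
[[ 0.8229 -0.001   0.5682  0.5787]
 [-0.5682  0.0006  0.8229  0.0383]
 [-0.0011 -1.     -0.      0.2991]
 [ 0.      0.      0.      1.    ]]
crank []
grip [(0.56, [0.58, 0.035, 0.163])]
nut [(0.83, [0.596, 0.065, 0.056])]
```

View pics/b_w.png

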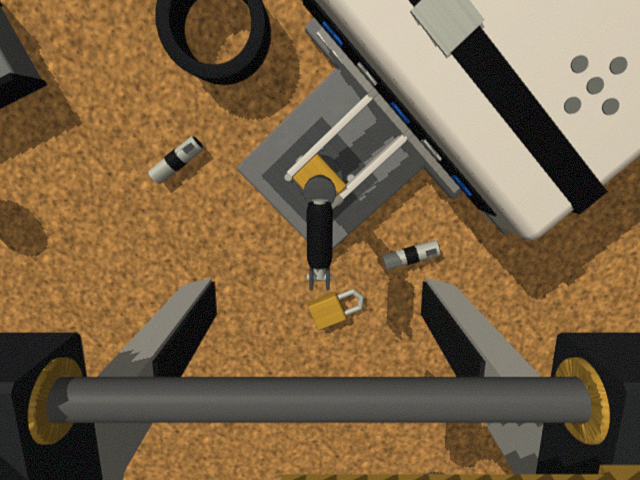

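```bash
python3 - <<'E'
from h import *
np.set_printoptions(precision=4,suppress=True)
d=np.load('bw.npz');K=d['K'];s=dict(fx=K[0],fy=K[1],cx=K[2],cy=K[3]);W=d['W']
for n,u,v,z in(('hub',320,188,.152),('gripTop',319,235,.173),('pin',319,277,.163),('freeend',319,200,.168),('grip base end',319,269,.168)):print(n,atz(s,u,v,z,W))
E
```

```text
hub [0.5981 0.0649 0.152 ]
gripTop [0.579  0.0386 0.173 ]
pin [0.5583 0.0085 0.163 ]
freeend [0.5935 0.0596 0.168 ]
grip base end [0.5629 0.0153 0.168 ]
```

```bash
python3 -m creep '[[0,50,4,0,0,0,0],[0,100,4,0,0,0,100],[0,135,4,0,0,0,140],[0,149,4,0,0,0,140],[0,149,4,0,0,0,140]]'
python3 - <<'E'
from h import *
s=robot.snapshot('wrist');cv2.imwrite('pics/c_w.png',s['color'])
E
```

```text
time: 3.45
tool_pos: [0.5808, 0.042, 0.1504]
ee_rot: [-1.571, 0.001, -0.604]
wrist_force: [0.5, 0.0, 0.3]
width: 0.0575
```

View pics/c_w.png

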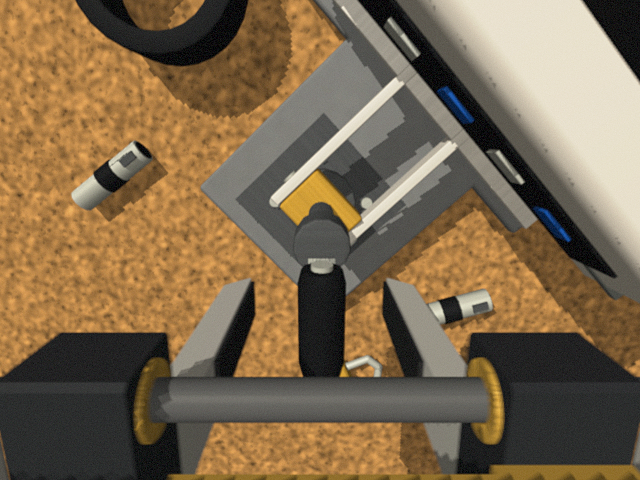

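```bash
python3 -m creep '[[0,0,0,0,0,0,200],[0,0,0,0,0,0,255],[0,0,0,0,0,0,255],[0,0,0,0,0,0,255]]'
```

```text
time: 4.0
tool_pos: [0.5816, 0.0414, 0.1511]
ee_rot: [-1.57, -0.001, -0.605]
wrist_force: [-0.4, -0.6, 1.2]
width: 0.0191
```

```bash
python3 -m creep '[[0,-6.5,1.4,9,0,0,255],[0,-13,1.7,18,0,0,255],[0,-19.6,1.1,27,0,0,255],[0,-26,-0.6,36,0,0,255],[0,-32,-3.3,45,0,0,255]]'
python3 -c "
from h import *
o=robot.get_obs();print(o['joint_positions'],o['wrist_force'],o['wrist_torque'])
s=robot.snapshot('side');cv2.imwrite('pics/d_s.png',s['color'][100:400,100:500])"
```

```text
time: 4.62
tool_pos: [0.5798, 0.0388, 0.1837]
ee_rot: [-0.779, -0.002, -0.606]
wrist_force: [0.4, 3.9, -4.1]
width: 0.0189
[-0.48429331 -0.03546195  1.74998102  0.80229921  1.3823095  -0.0195312 ] [ 0.37580953  3.93305279 -4.08832187] [-0.07255987  0.57121493  0.22205794]
```

View pics/d_s.png

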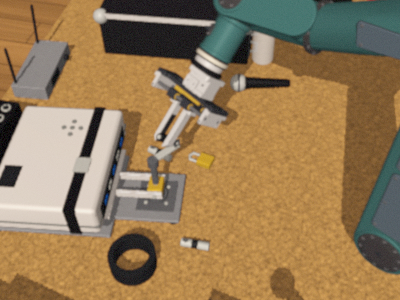

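```bash
python3 -m creep '[[0,-6.5,1.4,9,0,0,255],[0,-13,1.7,18,0,0,255],[0,-19.6,1.1,27,0,0,255],[0,-25,-0.4,35,0,0,255],[0,-30,-2.4,42,0,0,255]]'
python3 -c "
from h import *
o=robot.get_obs();print(o['joint_positions'],o['wrist_force'],o['wrist_torque'])
s=robot.snapshot('side');cv2.imwrite('pics/e_s.png',s['color'][100:400,100:500])
s=robot.snapshot('scene');cv2.imwrite('pics/e_c.png',cv2.resize(s['color'][150:330,270:510],(800,600)))
"
```

```text
time: 5.3
tool_pos: [0.5663, 0.0196, 0.2035]
ee_rot: [-0.046, -0.002, -0.605]
wrist_force: [4.7, 8.9, 1.9]
width: 0.0189
[-0.75632047  0.22685076  1.95823941  1.44501846  1.66751237 -0.62554453] [4.73374968 8.90511098 1.90993012] [-0.05971042  0.12306299  0.34763854]
```

View pics/e_c.png

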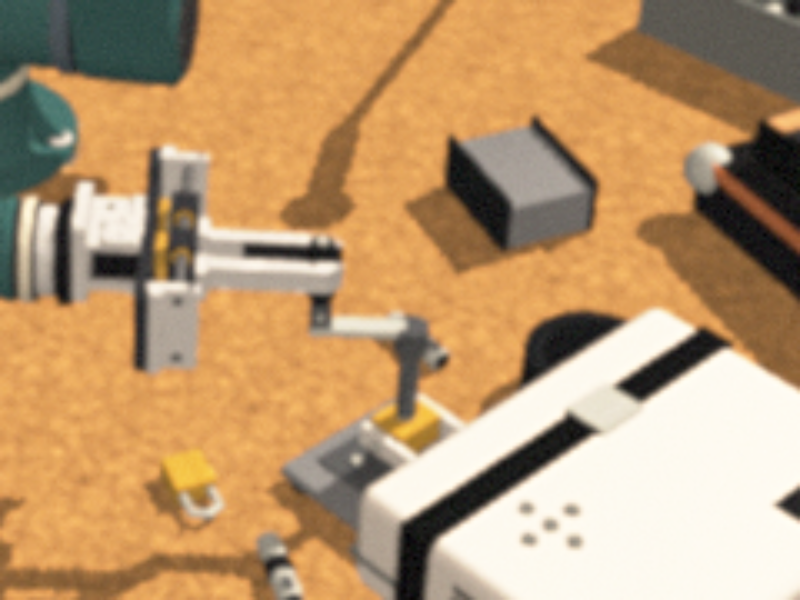

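View pics/e_s.png

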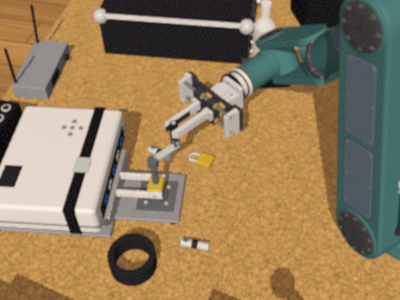

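```bash
python3 -m creep '[[0,0,0,0,0,0,150],[0,0,0,0,0,0,130],[0,-20,0,0,0,0,130],[0,-60,0,0,0,0,100],[0,-80,-20,0,0,0,100]]'
python3 -c "
from h import *
goto([.5585,.009,.27],-35)"
```

```text
time: 6.02
tool_pos: [0.5203, -0.0484, 0.1871]
ee_rot: [-0.055, -0.005, -0.606]
wrist_force: [0.6, -0.1, -0.7]
width: 0.0571
shift [-0.9 64.3 86.5] rot [-86.9   0.5   0. ] rows>= 8.1
```

```bash
python3 -m creep '[[0,0,40,-10,0,0,130],[0,0,80,-20,0,0,130],[0,10,100,-30,0,0,130],[0,20,100,-40,0,0,130],[0,30,100,-50,0,0,130]]'
python3 -c "
from h import *
goto([.5585,.009,.27],-35)"
```

```text
time: 6.65
tool_pos: [0.5404, -0.0185, 0.2863]
ee_rot: [-0.931, -0.005, -0.607]
wrist_force: [-0.1, 0.3, -0.6]
width: 0.0461
shift [-0.9 32.7 16.7] rot [-36.7   0.3   0.2] rows>= 3.4
```

```bash
python3 -m creep '[[0,8,4,-10,0,0,110],[0,16,8,-20,0,0,110],[0,25,13,-30,0,0,110],[-1,33,17,-36.7,0,0,110],[-1,33,17,-36.7,0,0,110]]'
python3 - <<'E'
from h import *
np.set_printoptions(precision=4,suppress=True)
T=toolT();s=robot.snapshot('wrist');cv2.imwrite('pics/f_w.png',s['color']);np.savez('bw.npz',W=T@s['mount'],K=[s['fx'],s['fy'],s['cx'],s['cy']])
print(T)
for c in ('wrist','scene','side'):
  if c!='wrist': s=robot.snapshot(c); cv2.imwrite(f'pics/f_{c}.png',s['color'])
  for n in('crank','grip','nut'):
    print(n,[(round(d['p'],2),[round(v,3) for v in d['point']]) for d in robot.landmark_of(n,c)[:2]])
E
```

```text
time: 7.28
tool_pos: [0.5591, 0.0127, 0.2675]
ee_rot: [-1.566, 0.001, -0.6]
wrist_force: [0.1, -0.6, 0.2]
width: 0.0528
[[ 0.8251  0.0019  0.5649  0.5591]
 [-0.5649  0.0045  0.8251  0.0127]
 [-0.001  -1.      0.0048  0.2675]
 [ 0.      0.      0.      1.    ]]
crank [(0.84, [0.597, 0.061, -0.001])]
grip [(0.69, [0.556, 0.007, 0.198])]
nut [(0.63, [0.598, 0.065, 0.054])]
crank []
grip [(0.42, [0.557, 0.004, 0.199])]
nut [(0.88, [0.595, 0.062, 0.054])]
crank []
grip [(0.62, [0.439, -0.514, -0.004]), (0.59, [0.557, 0.007, 0.2])]
nut [(0.72, [0.591, 0.06, 0.051]), (0.58, [0.442, -0.512, -0.0])]
```

View pics/f_w.png

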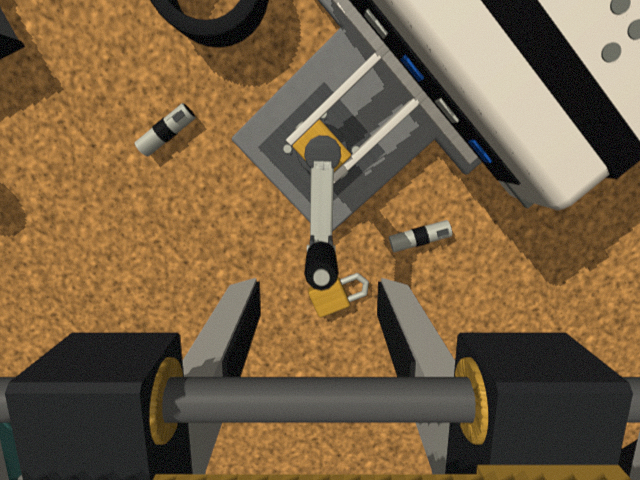

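```bash
python3 - <<'E'
from h import *
np.set_printoptions(precision=4,suppress=True)
d=np.load('bw.npz');K=d['K'];s=dict(fx=K[0],fy=K[1],cx=K[2],cy=K[3]);W=d['W']
for n,u,v,z in(('hub',322,151,.152),('tip',321,278,.224)):print(n,atz(s,u,v,z,W))
goto([.558,.0075,.188],-34.7)
E
```

```text
hub [0.5962 0.0632 0.152 ]
tip [0.5574 0.0082 0.224 ]
shift [ 1.  80.5 -2.6] rot [-0.3 -0.   0. ] rows>= 1.3
```

```bash
python3 -m creep '[[1,40,-3,0,0,0,110],[1,80,-3,0,0,0,110],[1,80,-3,0,0,0,110],[1,80,-3,0,0,0,200],[1,80,-3,0,0,0,255]]'; python3 -m creep '[[0,0,0,0,0,0,255],[0,0,0,0,0,0,255]]'
python3 - <<'E'
from h import *
np.set_printoptions(precision=4,suppress=True)
print(toolT())
s=robot.snapshot('wrist');cv2.imwrite('pics/g_w.png',s['color'])
E
```

```text
time: 8.5
tool_pos: [0.5592, 0.0076, 0.1911]
ee_rot: [-1.563, -0.004, -0.605]
wrist_force: [-0.6, -0.7, 1.1]
width: 0.0366
time: 8.75
tool_pos: [0.5582, 0.0077, 0.1896]
ee_rot: [-1.564, -0.001, -0.605]
wrist_force: [-0.1, 0.7, 2.0]
width: 0.0193
[[ 0.8226  0.0047  0.5685  0.5582]
 [-0.5686  0.0044  0.8226  0.0077]
 [ 0.0014 -1.      0.0063  0.1896]
 [ 0.      0.      0.      1.    ]]
```

View pics/g_w.png

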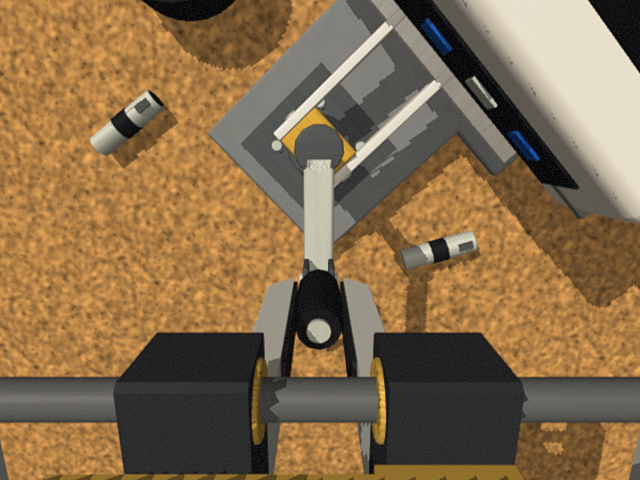

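```bash
cat > tab.py <<'E'
import numpy as np,sys
t0,st,n=map(float,sys.argv[1:4]);R=float(sys.argv[4]) if len(sys.argv)>4 else 65
r=np.radians
for k in range(int(n)):
    a=t0+k*abs(st)*np.sign(st); print(a,'->',a+st,[[round(R*(np.sin(r(b))-np.sin(r(a))),1),round(R*(np.cos(r(a))-np.cos(r(b))),1)] for b in(a+st/2,a+st)])
E
python3 tab.py 0 15 24
cat >> h.py <<'E'
AX=np.array([.596,.062])
def st():
    o=robot.get_obs();T=toolT();g=T[:3,3]-.019*T[:3,1];d=g[:2]-AX;ph=np.degrees(np.arctan2(d[1],d[0]))
    r=d/np.linalg.norm(d);t=np.array([-r[1],r[0]]);f=o['wrist_force']
    print('t %.2f ang %.1f R %.1f  Frad %.1f Ftan(ccw) %.1f Fz %.1f w %.1f'%(o['time'],(ph+124.6)%360,1e3*np.linalg.norm(d),f[:2]@r,f[:2]@t,f[2],1e3*o['width']))
E
python3 -c "
from h import *
st()"
```

```text
0.0 -> 15.0 [[np.float64(8.5), np.float64(0.6)], [np.float64(16.8), np.float64(2.2)]]
15.0 -> 30.0 [[np.float64(8.1), np.float64(2.7)], [np.float64(15.7), np.float64(6.5)]]
30.0 -> 45.0 [[np.float64(7.1), np.float64(4.7)], [np.float64(13.5), np.float64(10.3)]]
45.0 -> 60.0 [[np.float64(5.6), np.float64(6.4)], [np.float64(10.3), np.float64(13.5)]]
60.0 -> 75.0 [[np.float64(3.8), np.float64(7.6)], [np.float64(6.5), np.float64(15.7)]]
75.0 -> 90.0 [[np.float64(1.7), np.float64(8.3)], [np.float64(2.2), np.float64(16.8)]]
90.0 -> 105.0 [[np.float64(-0.6), np.float64(8.5)], [np.float64(-2.2), np.float64(16.8)]]
105.0 -> 120.0 [[np.float64(-2.7), np.float64(8.1)], [np.float64(-6.5), np.float64(15.7)]]
120.0 -> 135.0 [[np.float64(-4.7), np.float64(7.1)], [np.float64(-10.3), np.float64(13.5)]]
135.0 -> 150.0 [[np.float64(-6.4), np.float64(5.6)], [np.float64(-13.5), np.float64(10.3)]]
150.0 -> 165.0 [[np.float64(-7.6), np.float64(3.8)], [np.float64(-15.7), np.float64(6.5)]]
165.0 -> 180.0 [[np.float64(-8.3), np.float64(1.7)], [np.float64(-16.8), np.float64(2.2)]]
180.0 -> 195.0 [[np.float64(-8
[... 440 characters left out ...]
.0 -> 270.0 [[np.float64(-1.7), np.float64(-8.3)], [np.float64(-2.2), np.float64(-16.8)]]
270.0 -> 285.0 [[np.float64(0.6), np.float64(-8.5)], [np.float64(2.2), np.float64(-16.8)]]
285.0 -> 300.0 [[np.float64(2.7), np.float64(-8.1)], [np.float64(6.5), np.float64(-15.7)]]
300.0 -> 315.0 [[np.float64(4.7), np.float64(-7.1)], [np.float64(10.3), np.float64(-13.5)]]
315.0 -> 330.0 [[np.float64(6.4), np.float64(-5.6)], [np.float64(13.5), np.float64(-10.3)]]
330.0 -> 345.0 [[np.float64(7.6), np.float64(-3.8)], [np.float64(15.7), np.float64(-6.5)]]
345.0 -> 360.0 [[np.float64(8.3), np.float64(-1.7)], [np.float64(16.8), np.float64(-2.2)]]
t 8.80 ang 359.7 R 66.2  Frad 1.3 Ftan(ccw) -1.1 Fz 3.2 w 19.3
```

```bash
python3 -m creep '[[8.5,0,0.6,0,0,0,255],[16.8,0,2.2,0,0,0,255],[16.8,0,2.2,0,0,0,255]]' >/dev/null; python3 -c "
from h import *
st()"
```

```text
t 9.18 ang 16.0 R 66.2  Frad -1.2 Ftan(ccw) 0.8 Fz 4.5 w 19.2
```

```bash
python3 -m creep '[[8.1,0,2.7,0,0,0,255],[15.7,0,6.5,0,0,0,255],[15.7,0,6.5,0,0,0,255]]' >/dev/null; python3 -c "
from h import *
st()"
```

```text
t 9.55 ang 30.8 R 66.1  Frad -1.7 Ftan(ccw) 0.8 Fz 4.3 w 19.3
```

```bash
python3 -m creep '[[7.1,0,4.7,0,0,0,255],[13.5,0,10.3,0,0,0,255],[13.5,0,10.3,0,0,0,255]]' >/dev/null; python3 -c "
from h import *
st()"
```

```text
t 9.93 ang 45.4 R 65.9  Frad -2.0 Ftan(ccw) 0.3 Fz 5.3 w 19.1
```

```bash
python3 -m creep '[[5.6,0,6.4,0,0,0,255],[10.3,0,13.5,0,0,0,255]]' ; python3 -c "
from h import *
st()"
```

```text
time: 10.18
tool_pos: [0.6233, 0.0023, 0.1895]
ee_rot: [-1.565, -0.0, -0.605]
wrist_force: [-3.3, 1.2, 7.4]
width: 0.0194
t 10.18 ang 59.1 R 65.7  Frad -2.5 Ftan(ccw) -2.5 Fz 7.4 w 19.4
```

```bash
python3 -m creep '[[3.8,0,7.6,0,0,0,255],[6.5,0,15.7,0,0,0,255],[6.5,0,15.7,0,0,0,255]]' >/dev/null; python3 -c "
from h import *
st()"
```

```text
t 10.55 ang 74.9 R 65.4  Frad -1.6 Ftan(ccw) 1.6 Fz 5.6 w 19.1
```

```bash
python3 -m creep '[[1.7,0,8.3,0,0,0,255],[2.2,0,16.8,0,0,0,255],[2.2,0,16.8,0,0,0,255]]' >/dev/null ; python3 -c "
from h import *
st();o=robot.get_obs();print(o['wrist_torque'])"
```

```text
t 10.93 ang 89.6 R 65.0  Frad -3.0 Ftan(ccw) 0.4 Fz 5.5 w 19.1
[0.3019505 0.3954725 0.03279  ]
```

```bash
python3 -m creep '[[-0.6,0,8.5,0,0,0,255],[-2.2,0,16.8,0,0,0,255],[-2.2,0,16.8,0,0,0,255]]' >/dev/null; python3 -c "
from h import *
st()"
```

```text
t 11.30 ang 104.4 R 64.8  Frad -3.0 Ftan(ccw) 1.4 Fz 5.3 w 19.3
```

```bash
python3 -m creep '[[-2.7,0,8.1,0,0,0,255],[-6.5,0,15.7,0,0,0,255],[-6.5,0,15.7,0,0,0,255]]' >/dev/null ; python3 -c "
from h import *
st()"
```

```text
t 11.68 ang 119.3 R 64.5  Frad -2.2 Ftan(ccw) 0.0 Fz 6.0 w 19.2
```

```bash
python3 -m creep '[[-4.7,0,7.1,0,0,0,255],[-10.3,0,13.5,0,0,0,255],[-10.3,0,13.5,0,0,0,255]]' >/dev/null; python3 -c "
from h import *
st()"
```

```text
t 12.05 ang 134.3 R 64.3  Frad -1.3 Ftan(ccw) 0.8 Fz 5.9 w 19.3
```

```bash
python3 -m creep '[[-6.4,0,5.6,0,0,0,255],[-13.5,0,10.3,0,0,0,255],[-13.5,0,10.3,0,0,0,255]]' >/dev/null; python3 -c "
from h import *
st()"
```

```text
t 12.43 ang 149.3 R 64.1  Frad -1.7 Ftan(ccw) 1.0 Fz 6.2 w 19.5
```

```bash
python3 -m creep '[[-7.6,0,3.8,0,0,0,255],[-15.7,0,6.5,0,0,0,255],[-15.7,0,6.5,0,0,0,255]]' >/dev/null; python3 -c "
from h import *
st()"
```

```text
t 12.80 ang 165.0 R 63.9  Frad -0.7 Ftan(ccw) 0.2 Fz 4.5 w 19.5
```

```bash
python3 -m creep '[[-8.3,0,1.7,0,0,0,255],[-16.8,0,2.2,0,0,0,255],[-16.8,0,2.2,0,0,0,255]]' >/dev/null; python3 -c "
from h import *
st()"
```

```text
t 13.18 ang 180.5 R 63.9  Frad 0.1 Ftan(ccw) 0.5 Fz 6.9 w 19.5
```

```bash
python3 -m creep '[[-8.5,0,-0.6,0,0,0,255],[-16.8,0,-2.2,0,0,0,255],[-16.8,0,-2.2,0,0,0,255]]' >/dev/null; python3 -c "
from h import *
st()"
```

```text
t 13.55 ang 195.7 R 63.9  Frad -0.6 Ftan(ccw) 0.2 Fz 6.0 w 19.2
```

```bash
python3 -m creep '[[-8.1,0,-2.7,0,0,0,255],[-15.7,0,-6.5,0,0,0,255],[-15.7,0,-6.5,0,0,0,255]]' >/dev/null; python3 -c "
from h import *
st()"
```

```text
t 13.93 ang 210.9 R 64.1  Frad -0.3 Ftan(ccw) 0.5 Fz 6.8 w 19.1
```

```bash
python3 -m creep '[[-7.1,0,-4.7,0,0,0,255],[-13.5,0,-10.3,0,0,0,255],[-13.5,0,-10.3,0,0,0,255]]' >/dev/null; python3 -c "
from h import *
st()"
```

```text
t 14.30 ang 226.1 R 64.2  Frad 0.2 Ftan(ccw) 0.2 Fz 7.3 w 19.5
```

```bash
python3 -m creep '[[-5.6,0,-6.4,0,0,0,255],[-10.3,0,-13.5,0,0,0,255],[-10.3,0,-13.5,0,0,0,255]]' >/dev/null; python3 -c "
from h import *
st()"
```

```text
t 14.68 ang 241.2 R 64.5  Frad 0.1 Ftan(ccw) 0.5 Fz 7.3 w 19.5
```

```bash
python3 -m creep '[[-3.8,0,-7.6,0,0,0,255],[-6.5,0,-15.7,0,0,0,255],[-6.5,0,-15.7,0,0,0,255]]' >/dev/null; python3 -c "
from h import *
st()"
```

```text
t 15.05 ang 256.2 R 64.8  Frad -0.3 Ftan(ccw) 1.1 Fz 7.7 w 19.4
```

```bash
python3 -m creep '[[-1.7,0,-8.3,0,0,0,255],[-2.2,0,-16.8,0,0,0,255],[-2.2,0,-16.8,0,0,0,255]]' >/dev/null; python3 -c "
from h import *
st()"
```

```text
t 15.43 ang 266.9 R 65.0  Frad -0.3 Ftan(ccw) -11.6 Fz 3.5 w 18.9
```

```bash
python3 - <<'E'
import numpy as np
r=np.radians
for a in(270,150,30):
    print(a,[[float(round(65*(np.sin(r(a-24*k))-np.sin(r(a))),1)),0,float(round(65*(np.cos(r(a))-np.cos(r(a-24*k))),1)),0,0,0,255] for k in range(1,6)])
E
```

```text
270 [[5.6, 0, 26.4, 0, 0, 0, 255], [21.5, 0, 48.3, 0, 0, 0, 255], [44.9, 0, 61.8, 0, 0, 0, 255], [71.8, 0, 64.6, 0, 0, 0, 255], [97.5, 0, 56.3, 0, 0, 0, 255]]
150 [[20.1, 0, -18.1, 0, 0, 0, 255], [31.1, 0, -42.8, 0, 0, 0, 255], [31.1, 0, -69.8, 0, 0, 0, 255], [20.1, 0, -94.5, 0, 0, 0, 255], [0.0, 0, -112.6, 0, 0, 0, 255]]
30 [[-25.7, 0, -8.4, 0, 0, 0, 255], [-52.6, 0, -5.5, 0, 0, 0, 255], [-76.0, 0, 8.0, 0, 0, 0, 255], [-91.9, 0, 29.9, 0, 0, 0, 255], [-97.5, 0, 56.3, 0, 0, 0, 255]]
```

```bash
python3 -m creep '[[0.6,0,8.5,0,0,0,255],[0.6,0,8.5,0,0,0,255]]' >/dev/null; python3 -c "
from h import *
st()"; python3 -m creep '[[1.6,0,8.3,0,0,0,255],[1.6,0,8.3,0,0,0,255]]' >/dev/null; python3 -c "
from h import *
st()"
python3 -m creep '[[-1.6,0,-8.3,0,0,0,255],[-1.6,0,-8.3,0,0,0,255]]' >/dev/null; python3 -c "
from h import *
st()"
```

```text
t 15.68 ang 262.7 R 64.9  Frad 0.5 Ftan(ccw) -1.1 Fz 6.6 w 19.3
t 15.93 ang 255.4 R 64.8  Frad -0.0 Ftan(ccw) -0.5 Fz 6.2 w 19.3
t 16.18 ang 263.5 R 64.9  Frad 1.2 Ftan(ccw) 0.3 Fz 7.0 w 19.2
```

```bash
python3 - <<'E'
from h import *
s=robot.snapshot('wrist');a=cv2.imread('pics/g_w.png')[230:400,220:420]
b=s['color'];cv2.imwrite('pics/h_w.png',b)
cv2.imwrite('pics/h_cmp.png',cv2.resize(cv2.hconcat([a,b[230:400,220:420]]),(800,340)))
E
```

View pics/h_cmp.png

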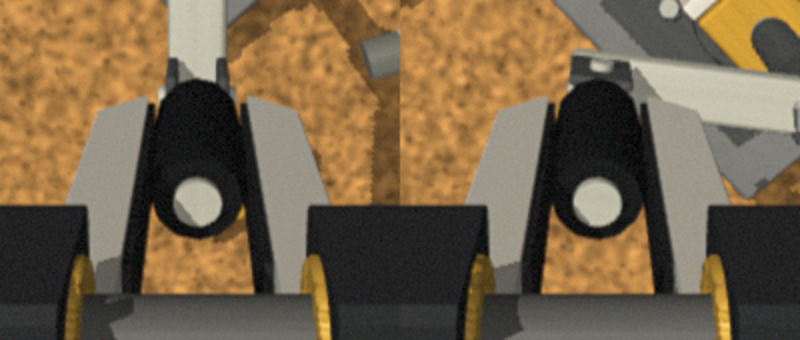

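View pics/h_w.png

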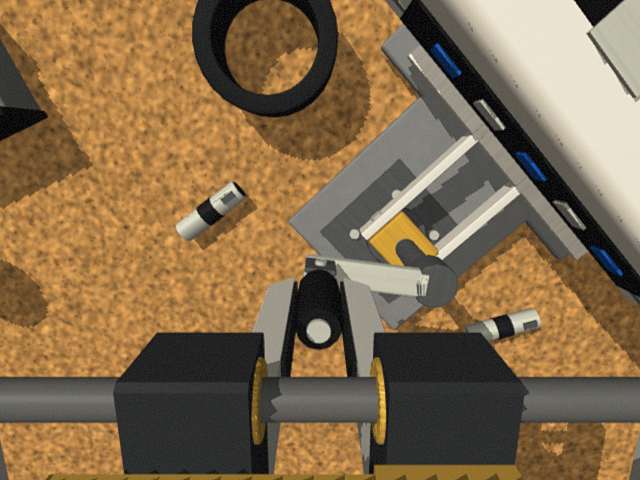

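```bash
python3 -m creep '[[-0.2,0,-2,0,0,0,255],[-0.4,0,-4,0,0,0,255],[-0.4,0,-4,0,0,0,255],[-0.4,0,-4,0,0,0,255]]' >/dev/null; for i in 1 2; do python3 -c "
from h import *
st();robot.snapshot('wrist')"; done
```

```text
t 16.73 ang 266.2 R 65.0  Frad -0.6 Ftan(ccw) -1.5 Fz 6.9 w 19.2
t 16.77 ang 266.2 R 65.0  Frad 0.3 Ftan(ccw) -1.5 Fz 7.0 w 19.2
```

```bash
python3 -m creep '[[0,0,-1.7,0,0,0,255],[-0.1,0,-3.4,0,0,0,255],[-0.1,0,-3.4,0,0,0,255],[-0.1,0,-3.4,0,0,0,255]]' >/dev/null; for i in 1 2; do python3 -c "
from h import *
st();robot.snapshot('wrist')"; done
```

```text
t 17.32 ang 266.7 R 64.9  Frad 0.1 Ftan(ccw) -8.9 Fz 4.3 w 19.3
t 17.38 ang 266.6 R 65.0  Frad -0.5 Ftan(ccw) -8.7 Fz 5.6 w 19.5
```

```bash
python3 - <<'E'
from h import *
for c,(x,y) in(('scene',(250,120)),('side',(150,120))):
  s=robot.snapshot(c);cv2.imwrite(f'pics/i_{c}.png',cv2.resize(s['color'][y:y+210,x:x+280],(800,600)))
o=robot.get_obs();print(o['joint_positions'],o['wrist_force'],o['wrist_torque'],o['tool_pos'],o['ee_rot'])
E
```

```text
[0.07647938 0.091917   1.3971454  0.01041052 1.64231185 0.67999545] [5.85540002 7.69522334 4.43080877] [ 1.26130873 -0.95488627  0.04534187] [0.54493313 0.1021751  0.18954811] [-1.55630046e+00 -1.42439177e-03 -6.02729449e-01]
```

View pics/i_scene.png

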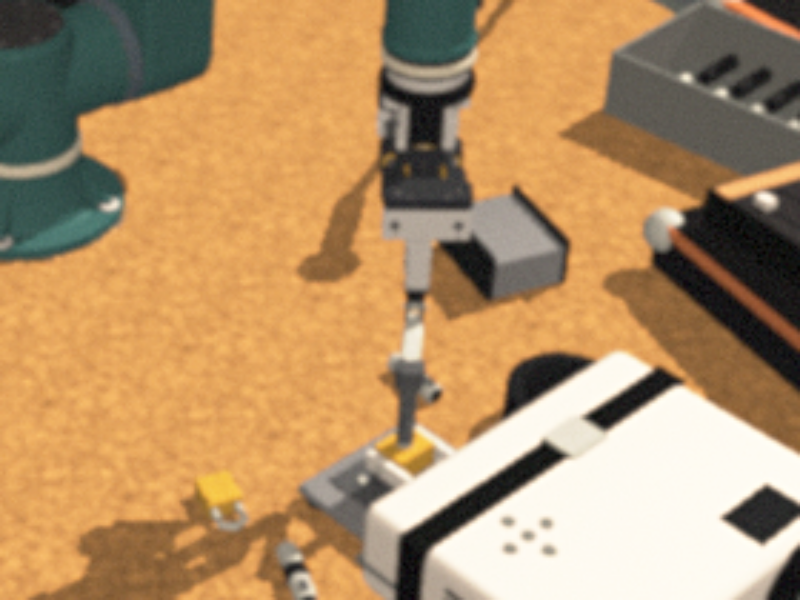

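View pics/i_side.png

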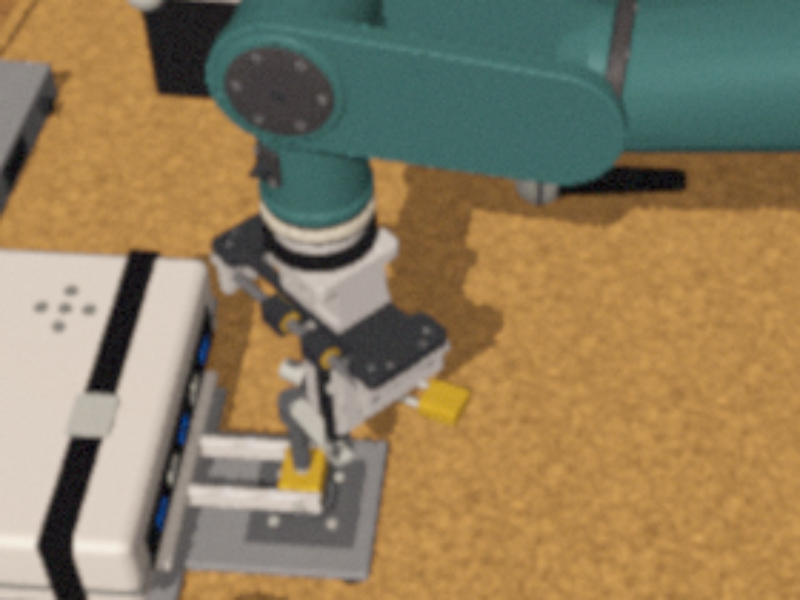

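```bash
python3 -m creep '[[0.6,0,7.9,0,10,0,255],[0.6,0,7.9,0,20,0,255],[0.6,0,7.9,0,30,0,255],[0.1,0,3.4,0,30,0,255],[0.1,0,3.4,0,30,0,255]]' >/dev/null; python3 -c "
from h import *
st();print(robot.get_obs()['wrist_torque'])"
```

```text
t 18.15 ang 266.2 R 65.1  Frad 0.5 Ftan(ccw) -1.5 Fz 7.0 w 19.4
[ 0.28861508 -0.10381201  0.01502581]
```

```bash
python3 -m creep '[[0.8,0,-1.5,0,0,0,255],[1.6,0,-3,0,0,0,255],[1.6,0,-3,0,0,0,255],[1.6,0,-3,0,0,0,255]]' >/dev/null; python3 -c "
from h import *
st();print(robot.get_obs()['wrist_torque'])
T=toolT();s=robot.snapshot('wrist');cv2.imwrite('pics/j_w.png',s['color'])"
```

```text
t 18.65 ang 266.6 R 65.1  Frad 0.6 Ftan(ccw) -8.5 Fz 4.3 w 19.4
[ 1.29013365e+00 -8.78774593e-01 -1.11329062e-03]
```

View pics/j_w.png

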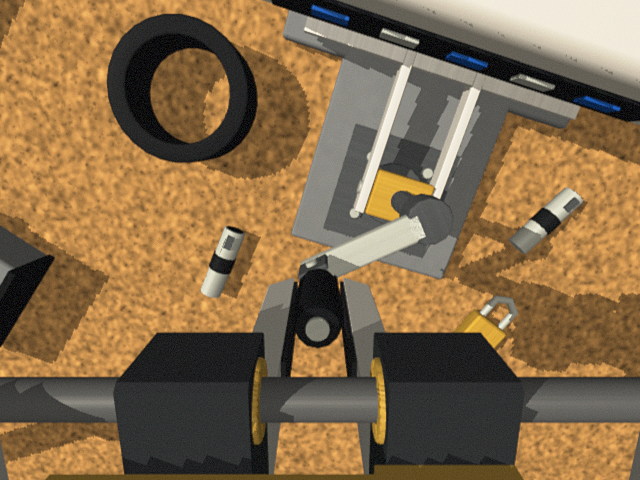

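```bash
python3 - <<'E'
import numpy as np
r=np.radians
for a in(299,179,59):
    print(a,[[float(round(65*(np.sin(r(a-24*k))-np.sin(r(a))),1)),0,float(round(65*(np.cos(r(a))-np.cos(r(a-24*k))),1)),0,0,0,255] for k in range(1,6)])
E
```

```text
299 [[-7.9, 0, 25.8, 0, 0, 0, 255], [-4.6, 0, 52.7, 0, 0, 0, 255], [9.3, 0, 75.8, 0, 0, 0, 255], [31.5, 0, 91.3, 0, 0, 0, 255], [58.0, 0, 96.5, 0, 0, 0, 255]]
179 [[26.3, 0, -6.1, 0, 0, 0, 255], [47.9, 0, -22.3, 0, 0, 0, 255], [61.0, 0, -46.0, 0, 0, 0, 255], [63.4, 0, -72.9, 0, 0, 0, 255], [54.6, 0, -98.5, 0, 0, 0, 255]]
59 [[-18.4, 0, -19.8, 0, 0, 0, 255], [-43.3, 0, -30.3, 0, 0, 0, 255], [-70.3, 0, -29.9, 0, 0, 0, 255], [-94.8, 0, -18.4, 0, 0, 0, 255], [-112.6, 0, 2.0, 0, 0, 0, 255]]
```

```bash
python3 -m creep '[[-7.9,0,25.8,0,0,0,255],[-4.6,0,52.7,0,0,0,255],[9.3,0,75.8,0,0,0,255],[31.5,0,91.3,0,0,0,255],[58,0,96.5,0,0,0,255]]' >/dev/null; python3 -c "
from h import *
st()"
```

```text
t 19.32 ang 149.0 R 64.3  Frad -4.8 Ftan(ccw) 2.7 Fz 9.3 w 19.5
```

```bash
python3 -m creep '[[26.3,0,-6.1,0,0,0,255],[47.9,0,-22.3,0,0,0,255],[61,0,-46,0,0,0,255],[63.4,0,-72.9,0,0,0,255],[54.6,0,-98.5,0,0,0,255]]' >/dev/null; python3 -c "
from h import *
st()"
```

```text
t 19.95 ang 29.1 R 66.2  Frad -6.0 Ftan(ccw) 1.9 Fz 8.1 w 19.6
```

```bash
python3 -m creep '[[-18.4,0,-19.8,0,0,0,255],[-43.3,0,-30.3,0,0,0,255],[-70.3,0,-29.9,0,0,0,255],[-94.8,0,-18.4,0,0,0,255],[-112.6,0,2,0,0,0,255]]' >/dev/null; python3 -c "
from h import *
st();
s=robot.snapshot('wrist');cv2.imwrite('pics/k_w.png',s['color'])"
```

```text
t 20.57 ang 270.4 R 65.4  Frad -6.1 Ftan(ccw) 2.6 Fz 6.1 w 19.8
```

View pics/k_w.png

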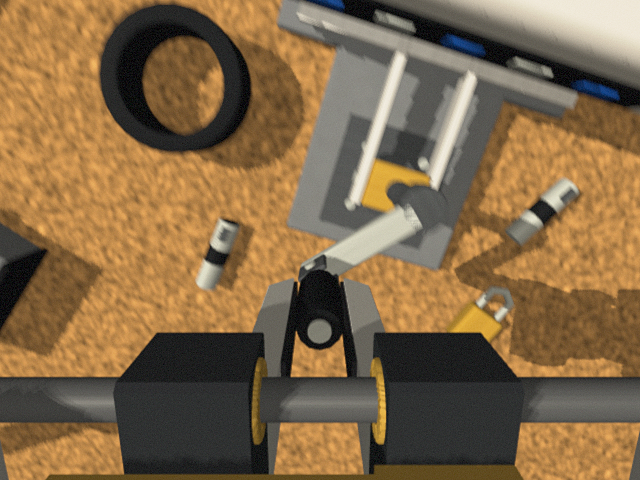

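```bash
python3 -m creep '[[-7.9,0,25.8,0,0,0,255],[-4.6,0,52.7,0,0,0,255],[9.3,0,75.8,0,0,0,255],[31.5,0,91.3,0,0,0,255],[58,0,96.5,0,0,0,255]]' >/dev/null; python3 -c "
from h import *
st()"
```

```text
t 21.25 ang 149.0 R 64.3  Frad -6.4 Ftan(ccw) 2.0 Fz 9.2 w 19.2
```

```bash
python3 -m creep '[[26.3,0,-6.1,0,0,0,255],[47.9,0,-22.3,0,0,0,255],[61,0,-46,0,0,0,255],[63.4,0,-72.9,0,0,0,255],[54.6,0,-98.5,0,0,0,255]]' >/dev/null; python3 -c "
from h import *
st()"
```

```text
t 21.88 ang 29.1 R 66.2  Frad -5.3 Ftan(ccw) 2.6 Fz 8.4 w 19.6
```

```bash
python3 -m creep '[[-18.4,0,-19.8,0,0,0,255],[-43.3,0,-30.3,0,0,0,255],[-70.3,0,-29.9,0,0,0,255],[-94.8,0,-18.4,0,0,0,255],[-112.6,0,2,0,0,0,255]]' >/dev/null; python3 -c "
from h import *
st();
s=robot.snapshot('wrist');cv2.imwrite('pics/l_w.png',s['color'])"
```

```text
t 22.50 ang 270.4 R 65.4  Frad -4.6 Ftan(ccw) 3.1 Fz 5.9 w 19.5
```

View pics/l_w.png

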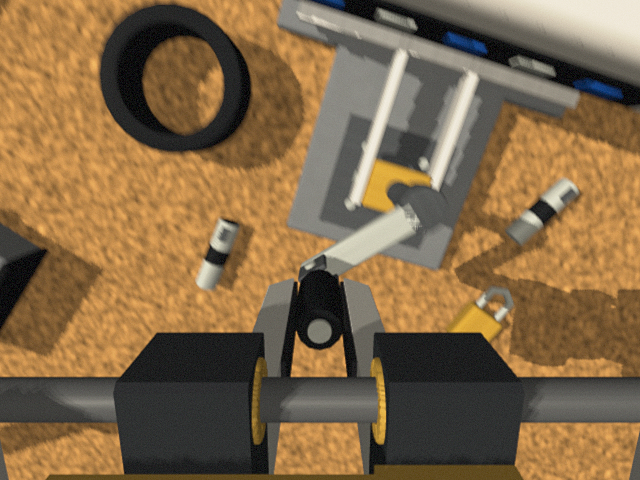

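```bash
python3 -m creep '[[-7.9,0,25.8,0,0,0,255],[-4.6,0,52.7,0,0,0,255],[9.3,0,75.8,0,0,0,255],[31.5,0,91.3,0,0,0,255],[58,0,96.5,0,0,0,255]]' >/dev/null; python3 -c "
from h import *
st()"
```

```text
t 23.18 ang 149.0 R 64.3  Frad -6.0 Ftan(ccw) 1.7 Fz 9.2 w 19.0
```

```bash
python3 -m creep '[[26.3,0,-6.1,0,0,0,255],[47.9,0,-22.3,0,0,0,255],[61,0,-46,0,0,0,255],[63.4,0,-72.9,0,0,0,255],[54.6,0,-98.5,0,0,0,255]]' >/dev/null; python3 -c "
from h import *
st()"
```

```text
t 23.80 ang 29.1 R 66.2  Frad -5.3 Ftan(ccw) 2.7 Fz 8.2 w 19.2
```

```bash
python3 -m creep '[[-18.4,0,-19.8,0,0,0,255],[-43.3,0,-30.3,0,0,0,255],[-70.3,0,-29.9,0,0,0,255],[-94.8,0,-18.4,0,0,0,255],[-112.6,0,2,0,0,0,255]]' >/dev/null; python3 -c "
from h import *
st()
a=cv2.imread('pics/f_scene.png');b=robot.snapshot('scene')['color'];cv2.imwrite('pics/m_c.png',cv2.resize(cv2.hconcat([a[240:300,370:450],b[240:300,370:450]]),(800,300),interpolation=2))"
```

```text
t 24.43 ang 270.4 R 65.4  Frad -5.0 Ftan(ccw) 2.6 Fz 5.9 w 19.3
```

View pics/m_c.png

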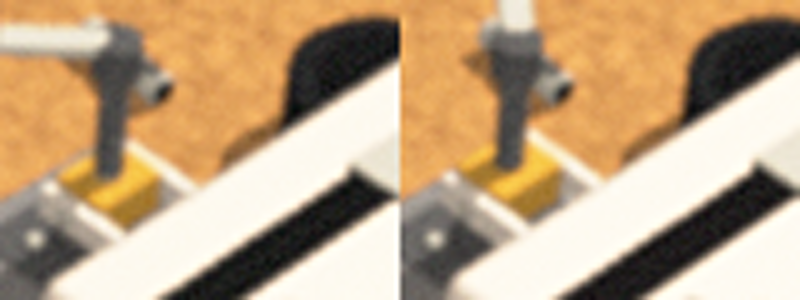

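```bash
python3 -m creep '[[-1.8,0,3.5,0,0,0,255],[-1.8,0,3.5,0,0,0,255],[-1.8,0,3.5,0,0,0,255]]' >/dev/null; python3 -c "
from h import *
st();o=robot.get_obs();print(o['joint_positions'],o['ee_rot'],o['tool_pos'])
g=o['tool_pos'];d=g[:2]-AX;ph=np.degrees(np.arctan2(d[1],d[0]));print(ph)
for y in(ph+90,ph-90):goto(g,y)"
```

```text
t 24.85 ang 266.0 R 65.1  Frad 0.9 Ftan(ccw) -0.7 Fz 7.3 w 19.3
[0.08059195 0.09754619 1.39104927 0.00528083 1.64847516 1.20893191] [-1.56470289  0.00332088 -1.12790814] [0.54519882 0.10267039 0.18951673]
141.31994982900835
shift [0. 0. 0.] rot [-0.2 64.1 -0.4] rows>= 6.0
shift [0. 0. 0.] rot [  -0.4 -115.9    0.2] rows>= 10.8
```

```bash
python3 -m creep '[[0,0,0,0,-10,0,255],[0,0,0,0,-20,0,255],[0,0,0,0,-30,0,255],[0,0,0,0,-40,0,255],[0,0,0,0,-50,0,255]]' >/dev/null;python3 -m creep '[[0,0,0,0,-10,0,255],[0,0,0,0,-20,0,255],[0,0,0,0,-30,0,255],[0,0,0,0,-40,0,255],[0,0,0,0,-50,0,255]]' >/dev/null; python3 -m creep '[[0,0,0,0,-8,0,255],[0,0,0,0,-16,0,255],[0,0,0,0,-16,0,255]]' >/dev/null; python3 -c "
from h import *
np.set_printoptions(precision=4,suppress=True)
st();print(toolT());o=robot.get_obs();print(o['joint_positions'],o['wrist_torque'])
s=robot.snapshot('wrist');cv2.imwrite('pics/n_w.png',s['color'])"
```

```text
t 26.48 ang 265.9 R 64.8  Frad -0.1 Ftan(ccw) -1.1 Fz 6.9 w 19.4
[[ 0.6238  0.0049 -0.7816  0.5455]
 [ 0.7816  0.0058  0.6238  0.1026]
 [ 0.0076 -1.     -0.0002  0.1895]
 [ 0.      0.      0.      1.    ]]
[ 0.0803  0.0976  1.3909  0.0054  1.6477 -0.8164] [ 0.148  -0.0406 -0.0014]
```

View pics/n_w.png

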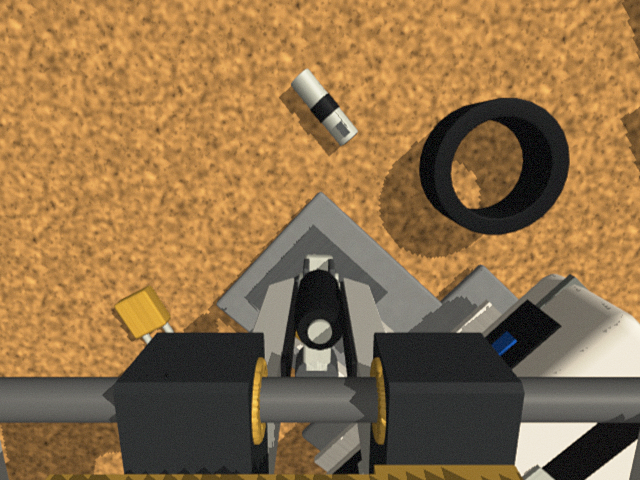

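```bash
python3 -m creep '[[0,0,0,0,0,0,180],[0,5,0,0,0,0,180],[0,6,0,0,0,0,255],[0,6,0,0,0,0,255],[0,6,0,0,0,0,255]]'; python3 -c "
from h import *
st()
L=39.5
for p in range(9,91,9):
  r=np.radians(p);print(p,[0,round(L*(1-np.cos(r)),1),round(-L*np.sin(r),1)])"
```

```text
time: 27.15
tool_pos: [0.5438, 0.1022, 0.1809]
ee_rot: [-1.568, -0.003, 0.896]
wrist_force: [1.8, 0.4, -8.1]
width: 0.0192
t 27.15 ang 267.1 R 65.9  Frad -1.2 Ftan(ccw) -1.5 Fz -8.1 w 19.2
9 [0, np.float64(0.5), np.float64(-6.2)]
18 [0, np.float64(1.9), np.float64(-12.2)]
27 [0, np.float64(4.3), np.float64(-17.9)]
36 [0, np.float64(7.5), np.float64(-23.2)]
45 [0, np.float64(11.6), np.float64(-27.9)]
54 [0, np.float64(16.3), np.float64(-32.0)]
63 [0, np.float64(21.6), np.float64(-35.2)]
72 [0, np.float64(27.3), np.float64(-37.6)]
81 [0, np.float64(33.3), np.float64(-39.0)]
90 [0, np.float64(39.5), np.float64(-39.5)]
```

```bash
python3 -m creep '[[0,0.5,-5.8,0,0,0,255],[0,1.8,-11.4,0,0,0,255],[0,4,-16.8,0,0,0,255],[0,7.1,-21.7,0,0,0,255],[0,10.8,-26.2,0,0,0,255]]'; python3 -c "
from h import *
st();print(robot.get_obs()['wrist_torque'])
s=robot.snapshot('side');cv2.imwrite('pics/o_s.png',cv2.resize(s['color'][190:310,210:370],(800,600)))
s=robot.snapshot('wrist');cv2.imwrite('pics/o_w.png',s['color'])"
```

```text
time: 27.78
tool_pos: [0.5639, 0.0868, 0.1748]
ee_rot: [-1.569, -0.006, 0.897]
wrist_force: [-4.4, 1.0, 6.8]
width: 0.0189
t 27.77 ang 267.1 R 40.5  Frad 4.1 Ftan(ccw) 1.9 Fz 6.8 w 18.9
[0.38809285 1.0408142  0.00858199]
```

View pics/o_w.png

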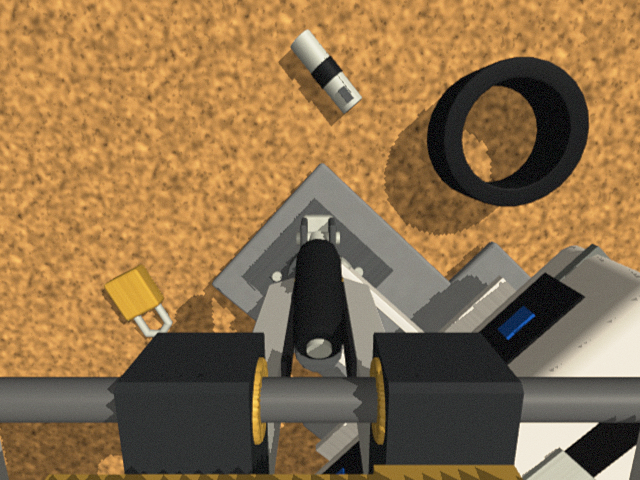

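View pics/o_s.png

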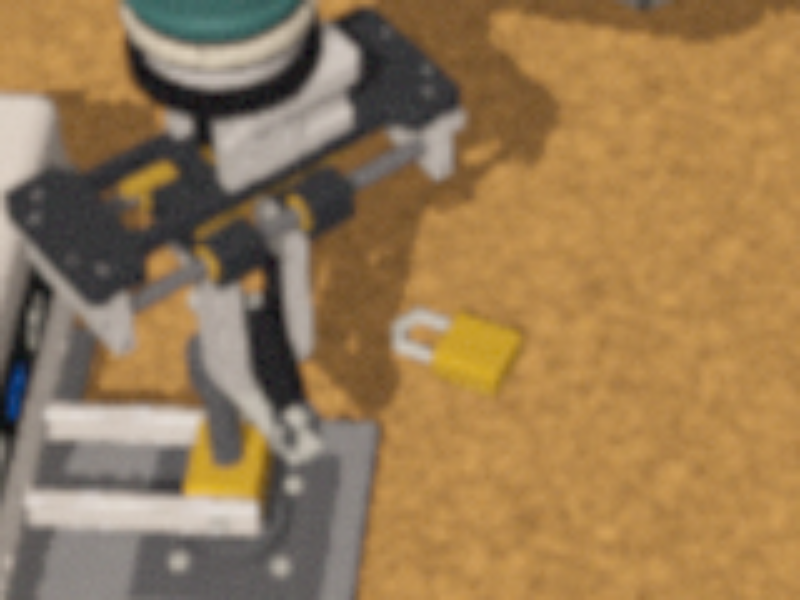

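```bash
python3 -m creep '[[0,4.5,-3.7,0,0,0,255],[0,9.4,-6.8,0,0,0,255],[0,14.8,-9,0,0,0,255],[0,20.4,-10.3,0,0,0,255],[0,24.5,-10.8,0,0,0,255]]'; python3 -m creep '[[0,0,0,0,0,0,255],[0,0,0,0,0,0,255]]'; python3 -c "
from h import *
st();print(robot.get_obs()['wrist_torque'])
s=robot.snapshot('scene');cv2.imwrite('pics/p_c.png',cv2.resize(s['color'][190:310,320:480],(800,600)))
s=robot.snapshot('wrist');cv2.imwrite('pics/p_w.png',s['color'])"
```

```text
time: 28.5
tool_pos: [0.58, 0.0746, 0.1551]
ee_rot: [-1.591, -0.011, 0.893]
wrist_force: [6.7, -9.0, 12.7]
width: 0.0186
time: 28.75
tool_pos: [0.5801, 0.0744, 0.1547]
ee_rot: [-1.59, -0.011, 0.893]
wrist_force: [7.6, -9.1, 10.7]
width: 0.0192
t 28.75 ang 267.1 R 20.5  Frad -11.5 Ftan(ccw) 2.6 Fz 10.7 w 19.2
[-1.39782002 -1.11759081  0.01937253]
```

View pics/p_w.png

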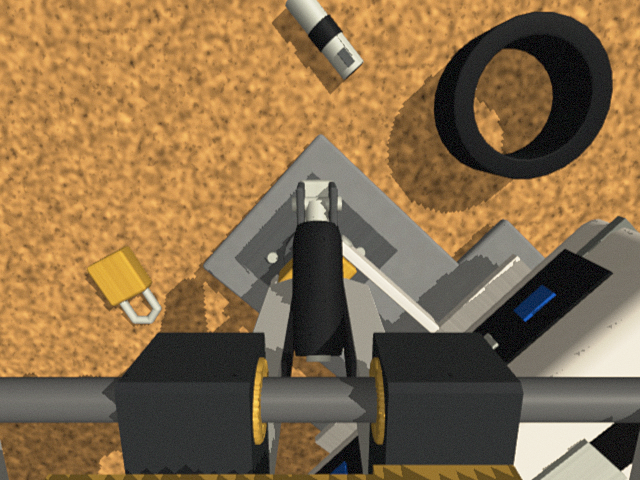

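View pics/p_c.png

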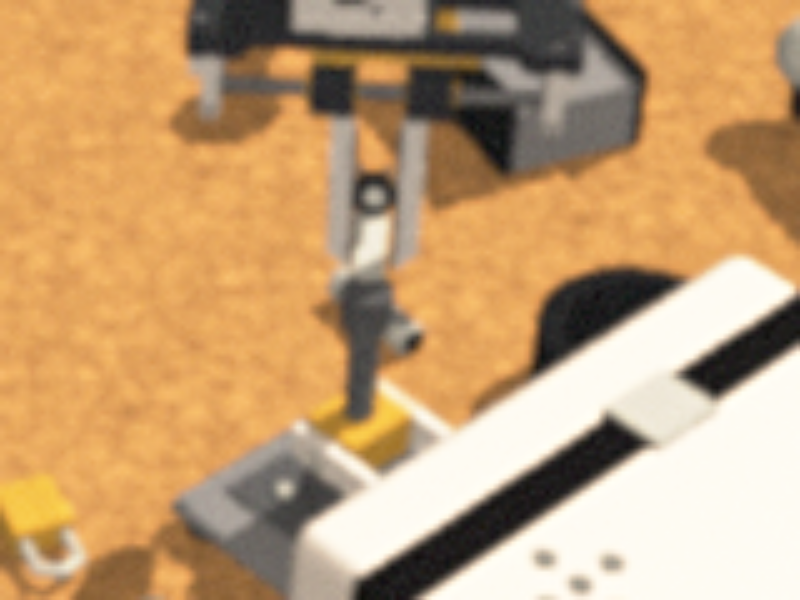

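```bash
python3 -m creep '[[0,0,0,0,0,0,160],[0,0,0,0,0,0,150],[0,-20,0,0,0,0,150],[0,-60,0,0,0,0,150],[0,-70,0,0,0,0,150]]'; python3 -c "
from h import *
st()
T=toolT();s=robot.snapshot('wrist');cv2.imwrite('pics/q_w.png',s['color'])
s=robot.snapshot('scene');cv2.imwrite('pics/q_c.png',cv2.resize(s['color'][190:310,320:480],(800,600)))
goto([.596-.78*.022,.062+.624*.022,.22],51.3)"
```

```text
time: 29.48
tool_pos: [0.5742, 0.0792, 0.2199]
ee_rot: [-1.573, -0.008, 0.897]
wrist_force: [0.6, 0.2, 0.2]
width: 0.0384
t 29.48 ang 266.7 R 27.9  Frad -0.3 Ftan(ccw) -0.5 Fz 0.2 w 38.4
shift [ 0.7 -1.9 -6.2] rot [0.1 0.1 0.4] rows>= 0.1
```

View pics/q_w.png

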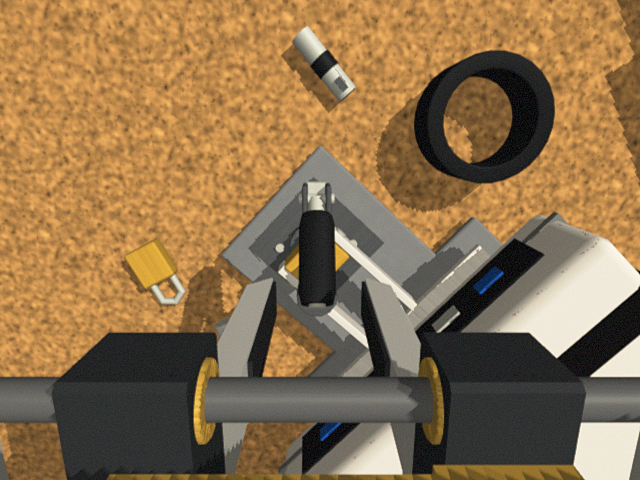

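View pics/q_c.png

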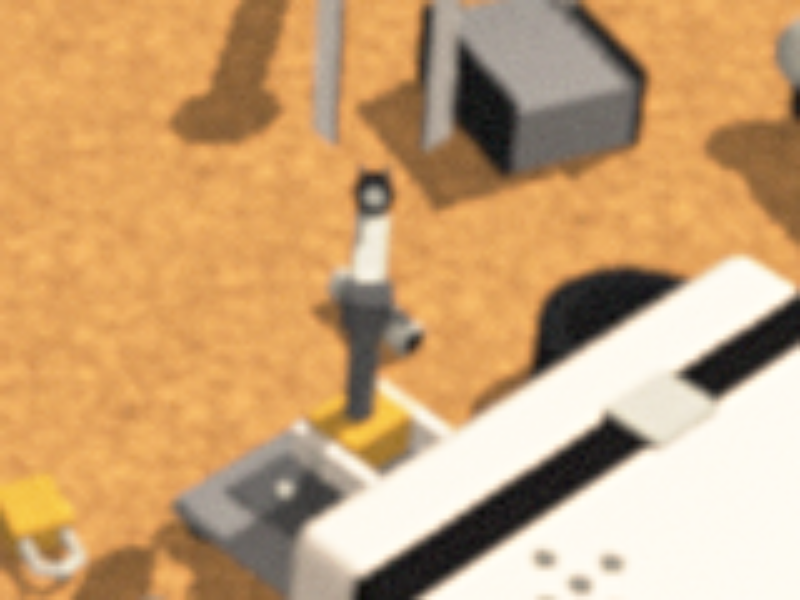

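```bash
python3 -c "
from h import *
s=robot.snapshot('scene');o,d=ray(s,320+373/5,190+193/5)
a=np.array([-.78,.624]);n=np.array([a[1],-a[0]])
t=(n@(AX-o[:2]))/(n@d[:2]);p=o+t*d;r=(p[:2]-AX)@a;print(p,r,np.degrees(np.arctan2(p[2]-.163,.065-r)),np.hypot(p[2]-.163,.065-r))
"
```

```text
[0.51489009 0.12688793 0.12758279] 0.10375579526701387 -137.57719082371807 0.05250133553625044
```

```bash
python3 -m creep '[[0.7,-20,-4,0,0,0,255],[0.7,-20,-4,0,0,0,255],[0.7,-20,-4,0,0,0,255],[0.7,-20,-4,0,0,0,255]]'; python3 -m creep '[[0,20,0,0,0,0,255],[0,35,0,0,0,0,255],[0,45,0,0,0,0,255],[0,55,0,0,0,0,255],[0,60,0,0,0,0,255]]'; python3 -c "
from h import *
st()"
```

```text
time: 30.12
tool_pos: [0.5761, 0.0768, 0.2359]
ee_rot: [-1.568, -0.004, 0.896]
wrist_force: [-0.4, 0.2, 0.2]
width: 0.0023
time: 30.75
tool_pos: [0.5769, 0.077, 0.177]
ee_rot: [-1.57, -0.005, 0.896]
wrist_force: [1.6, -1.7, 2.4]
width: 0.0001
t 30.75 ang 266.6 R 24.3  Frad -2.3 Ftan(ccw) 0.3 Fz 2.4 w 0.1
```

```bash
python3 -m creep '[[0,3,0,0,0,0,255],[0,6,0,0,0,0,255],[0,6,0,0,0,0,255]]'; python3 -m creep '[[0,-20,0,0,0,0,255],[0,-60,0,0,0,0,255],[0,-100,0,0,0,0,255],[0,-120,0,0,0,0,255],[0,-120,0,0,0,0,255]]'; python3 -c "
from h import *
st();np.set_printoptions(precision=4,suppress=True)
T=toolT();s=robot.snapshot('wrist');cv2.imwrite('pics/r_w.png',s['color']);print(T[:3,3])
s=robot.snapshot('scene');cv2.imwrite('pics/r_c.png',cv2.resize(s['color'][190:310,320:480],(800,600)))
s=robot.snapshot('side');cv2.imwrite('pics/r_s.png',cv2.resize(s['color'][190:310,190:350],(800,600)))"
```

```text
time: 31.12
tool_pos: [0.5774, 0.0771, 0.1728]
ee_rot: [-1.572, -0.007, 0.896]
wrist_force: [1.1, -1.4, 6.5]
width: 0.0004
time: 31.75
tool_pos: [0.5767, 0.0771, 0.2928]
ee_rot: [-1.571, -0.007, 0.897]
wrist_force: [-0.2, 0.6, -0.9]
width: 0.0007
t 31.75 ang 266.9 R 24.5  Frad 0.5 Ftan(ccw) -0.3 Fz -0.9 w 0.7
[0.5767 0.0771 0.2928]
```

View pics/r_w.png

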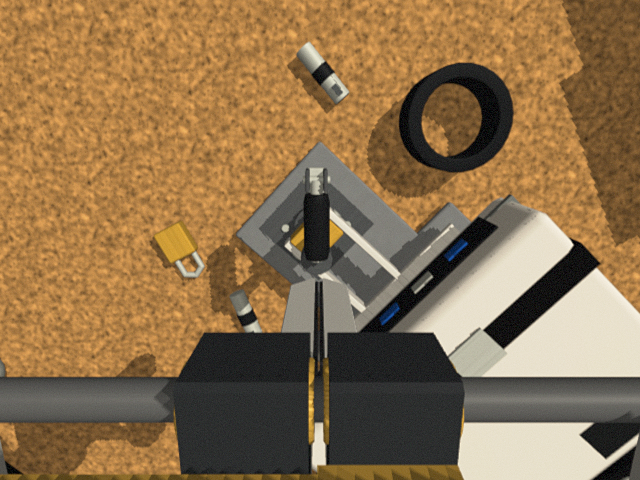

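View pics/r_c.png

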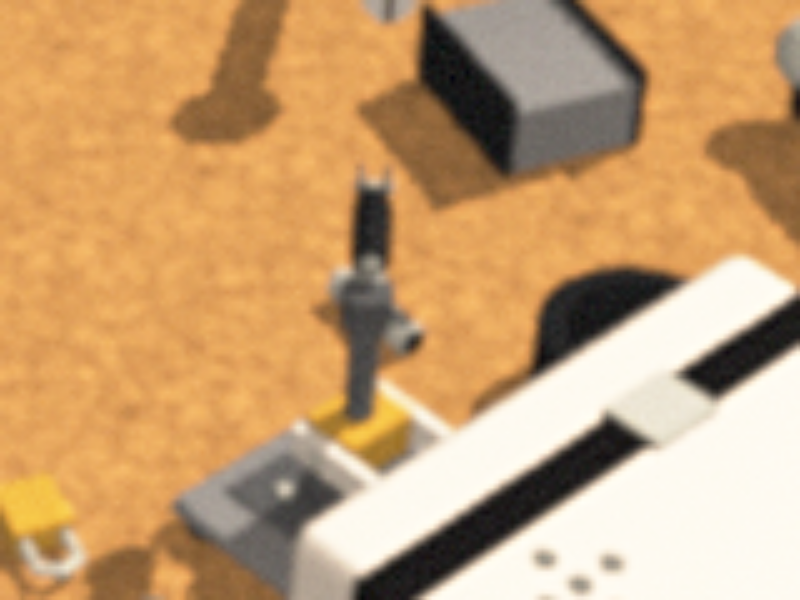

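View pics/r_s.png

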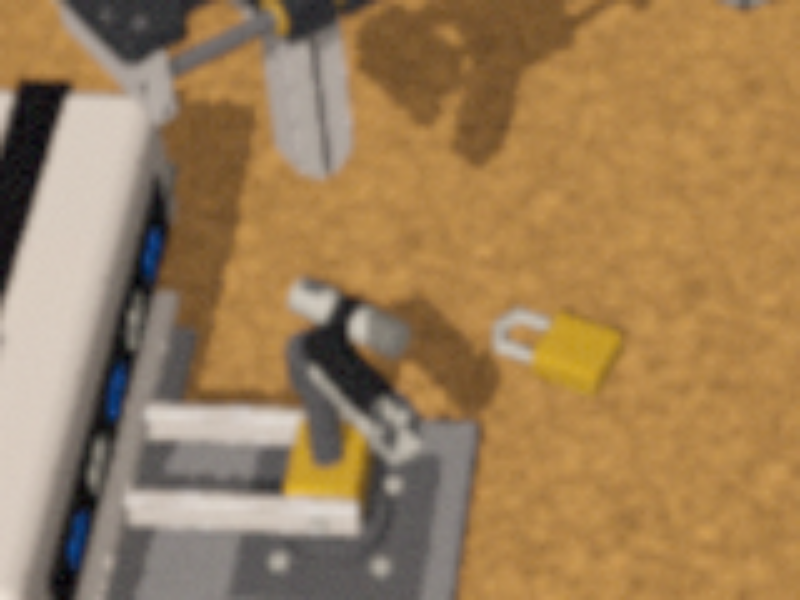

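```bash
python3 -c "
from bench import robot
for c in('scene','side'):
  robot.snapshot(c);print([(round(d['p'],2),[round(v,3) for v in d['point']]) for d in robot.landmark_of('nut',c)[:1]+robot.landmark_of('grip',c)[:2]])
robot.close_job()"
```

```text
[(0.96, [0.6, 0.06, 0.062]), (0.66, [0.573, 0.077, 0.163]), (0.29, [0.593, 0.242, 0.002])]
[(0.57, [0.593, 0.062, 0.059]), (0.64, [0.575, 0.08, 0.166])]
the job is handed in; nothing more can be done
```

The job is handed in, and my last checks agree with the cradle standing three full turns up from its stop with the grip flat. No verdict was reported.

- **Grip out:** I folded it upright by turning the gripper with it about its hinge pin, until it pushed back at the end of its swing.
- **Bottom stop:** I wound the crank down about 266° and felt the stop there, with about 9–12 N at the grip. I let off and pushed again with the gripper turned 30°, and it stopped at the same angle, so it was the crank's stop and not the gripper hitting something.
- **Up three turns:** I wound back up and set the crank to the same angle, about 266°. The last wrist picture shows the arm still pointing there.
- **Grip flat:** I folded it down and pressed it until the fingertips read 173 mm above the desk, which is the top of a grip lying flat. The arm then backed off about 120 mm, and the wrist force was near zero.
- **Final look:** the network's estimates put the nut at 59–62 mm (61 mm wanted) and the grip's centre at 163–166 mm (163 mm when flat).
- **Other things on the desk:** I never touched them, and they look unmoved in the pictures. I did not measure their positions.

**What disagreed:**
- **Stop stiffness:** the stop felt much stiffer than the quoted 3 N m per rad. If that spring figure is right, the true stop lies about 8–11° before 266°. That is still inside the 30° allowed.
- **Fold-back:** my first fold left the grip partly raised, because it had slipped in the pads, so I had to press it down afterwards.
- **Two blind steps:** early in the wind-down I sent some 15° steps in pairs without checking the force between them. The stop was not near, so nothing came of it, and I went one at a time after that.

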